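Set the drill jig on its locating plug and hold it down for drilling

ROBOT

A 6-joint arm with a two-finger parallel gripper is mounted at the origin on the work surface. World frame = base frame: x ahead of the robot, y to its left, z up, the work surface at z = 0. Lengths are in m, angles in rad, forces in N, time in s.
With the tool pointing down it reaches from about 0.375 to 0.975 m from the base axis. Payload 3.8 kg.
Tool frame: the origin (TCP) lies at the very end of the fingers, on their centre line; the grasp point (between the pads) lies 19 mm behind it; z points along the fingers, y is the direction in which the jaws open and shut (so a half turn about z gives the same grasp; the last joint's range is limited). The gripper opens to 85 mm and grips with 20 to 120 N. Pads are 22 mm wide; open, the fingers measure 114 mm over their backs; the gripper's body (76 mm by 85 mm) begins 54 mm behind the grasp point. The pads swing forward as they close: fully open they stand 13 mm farther back than shut.
Start: joints at [-1.254, 0.264, 1.604, -0, 1.274, -0.037], TCP at [0.234, -0.633, 0.231] pointing down, gripper open.
Joint ranges: [-2.63, 2.63], [-0.94, 2.18], [0.31, 2.57], [-1.31, 4.45], [0, 2.66], [-2.55, 2.55]. Speed limits (rad/s): [2.57, 2.57, 3.14, 3.14, 3.14, 3.14].

INTERFACE

Orientations are given as a rotation vector (axis times angle).
In Python, from workcell import bot gives the robot as it stands.
- The arm moves only by the tool jog_arm, never from a script. Its argument "plan" is a list of rows, each an object of numbers: "claw": the closure, from 0 (fully open) to 1 (shut); "x", "y", "z": the shift along the tool's x, y, z in m; "turn": the turn about the tool's z in degrees. In form: [{"claw": .., "x": .., "y": .., "z": .., "turn": ..}, ...]. A call has 1 to 10 rows; each row shifts and turns the commanded pose from where the row before left it, along the tool's axes as they then stand; what a row does not reach is not made up. A row lasts 1/8 s, in which the tool goes at most 62.5 mm and 10.7 degrees, less where a joint would pass 70% of its speed; a pose out of reach is approached as far as the arm can. A call is refused whole if a number of a shift passes 0.0625 or a number of a turn 10.7, either way. A call with a gripper value outside its range is refused whole. The fingers move at their own pace and stop on an object; "newtons" is the grip in N (left out, the last holds). Time passes only in rows, so rows that do not move let the fingers close. It gives the time, the measured TCP pose, the force and the opening at its end, in the units of the state.
- bot.read_state(): the state, without advancing time (a new reading comes with each control period).
- bot.read_camera(name): name is "scene" or "top"; returns the picture (384x512x3 uint8, red, green, blue); there is no depth.
- bot.camera_params(name): a dict with "fx", "fy", "cx", "cy" (pixels), "D" ([k1, k2, p1, p2, k3] as OpenCV has them; the pictures are not rectified), "world_to_cam" (4x4, takes a point from world to camera coordinates). Camera axes: x right, y up, looking along -z (the intrinsics and any distortion apply to the point x, -y, -z); pixel columns grow to the right and rows downward; lengths in m; the calibration is good to about 2 mm. A picture is of the moment at which its call begins. camera_params takes no time and is no camera call.
- bot.finish_job(): hands the job in, once; it reports no verdict.
The state is a dict: "time": time; "q": joint angles; "joint_vel": joint speeds; "joint_torque": joint torques, N m; "tool_pos": TCP position; "tcp_rot": TCP orientation; "wrist_force": force on the tool from outside, world axes, zero at the start; "torque": the same for the moment, N m; "width": opening from 0.0 (shut) to 1.0 (fully open).
Only numpy, scipy, OpenCV 4.12 (cv2) and the standard library are available. Lean on these libraries where they do the work, as an engineer would, in place of code of your own. Each camera call takes 0.05 s, during which the arm holds its last target. There are 200 camera calls.

TASK

The first tap hole in the stone ledge is drilled; get the jig ready for drilling the second. Stand the brass locating plug in the tap hole, fully home, let go of it, then take the drill jig by its red grip, slide its hub over the plug's spigot until it drops on, and swing it so that the drill bush stands right over the pencilled cross. Press the jig down flush on the stone and finish like that, still gripping it and bearing down on it firmly (about 15 N, as if for the drill), with the other plugs and everything else on the bench and ledge left alone.

Things in the scene. Friction and masses are not known exactly. Their poses are not given: they have to be found in the camera images.
- ledge: The workpiece, a pale limestone ledge, 200 mm (its x) by 300 mm (its y) by 30 mm thick, lying flat on the bench; too heavy to shift. Origin at the centre of its underside, z up. A tap hole is drilled through it and a pencil centre line along its y axis leads to a pencilled cross.
- tap_hole (a point): Centre of the mouth of the drilled tap hole, on the ledge's top face (30 mm above the bench), at x +20, y +50 mm in the ledge's frame. The hole is 35 mm in diameter, goes right through, and the bench is its floor, 30 mm down. Axes as the ledge's.
- pencil_cross (a point): Centre of the pencilled cross with a small ring on the ledge's top face, where the second hole is to go: 100 mm from the tap hole, towards the ledge's -y (x +20, y -50 mm in the ledge's frame).
- plug_brass: The brass locating plug, a turned stepped pin of 0.25 kg standing upright in the wooden tray. Foot 32 mm in diameter and 29 mm high with a 2 mm chamfer below, which goes down into the tap hole (1.5 mm play all round) until it stands on the bench, its top then 1 mm below the stone's face. Origin at the centre of its underside, z up.
- plug_spigot (a point): Top of the brass plug's spigot, on its axis, 67 mm above its underside. The spigot, to lift it by, is 16 mm in diameter and runs from the foot's top (29 mm) up to here, the last 4 mm tapered to 9 mm diameter. With the plug home in the tap hole it stands 37 mm above the stone's face.
- plug_small: The smallest plug, dark steel, of the same shape but with a foot of 24 mm diameter (too loose for this hole). It stays in the tray. Origin at the centre of its underside.
- plug_large: The largest plug, aluminium, of the same shape but with a foot of 44 mm diameter (too big for this hole). It stays in the tray. Origin at the centre of its underside.
- plug_tray: Low wooden tray, 240 mm (its x) by 90 mm (its y), rim 18 mm high, floor 5 mm thick, fixed to the bench. The three plugs stand on its floor in a row along its x axis, 70 mm apart, in any order. Origin at the centre of its underside.
- jig: The drill jig, 0.42 kg give or take a fifth, lying flat on the bench: an aluminium bar 8 mm thick, 44 mm wide and round-ended, along its x axis, joins an aluminium hub at the origin to a dark steel drill bush at x = +100 mm, with an upright red grip between them. Its underside is flat, at z = 0. Origin at the centre of the hub's underside, x towards the bush, z up.
- jig_hub (a point): Mouth of the hub's bore, at the jig's origin. The hub is 40 mm in diameter and 50 mm high; the blind bore opens downwards, 19 mm in diameter and 42 mm deep, goes over the plug's spigot with 1.5 mm play all round, and hides it.
- jig_grip (a point): Point inside the jig's red grip to close the fingers on, 34 mm above the jig's underside, 50 mm from the hub's axis. The grip is an upright block 40 mm long (jig's x), 18 mm thick (jig's y, the way to close on it), from 7 to 57 mm above the underside.
- jig_bush (a point): Centre of the drill bush's lower mouth, on the jig's underside, 100 mm from the hub's axis.
- stone_core: Stone core drilled out of the hole, a cylinder 29 mm in diameter and 30 mm high, standing on the ledge's corner. Leave it. Origin at the centre of its underside.
- pencil: Green flat pencil, 165 mm long, 11 by 7 mm, lying on the ledge along its -x edge. Leave it. Origin at its underside's middle.
- tape_roll: White roll, 90 mm in diameter, 25 mm high, on the bench beyond the ledge. Leave it.
- wax_box: Yellow box, 85 by 55 by 30 mm, on the bench beyond the ledge. Leave it.
- mallet: Mason's mallet with a white round head of 68 mm diameter and a wooden handle, 220 mm long, lying beyond the ledge. Leave it.
- square: Flat steel try square, 220 by 152 mm, 5 mm thick, lying to the right of the ledge. Leave it. Origin at its outer corner.
Mind the look-alikes: they are no part of the job. Of the things like the plug_brass, leave any that is blue; of the rest the larger one is meant.

How it is judged:
On the way, in this order (a step that is already met when the one before it is completed fails the run):
1. the brass plug stands fully home in the tap hole and is let go (horizontal distance between plug_brass and tap_hole below 0.004 m and z of plug_brass in the frame of tap_hole below -0.026 m and angle between plug_brass's own z axis and vertical below 0.08 rad and contact force between the fingers and plug_brass below 0.1 N), for 0.2 s.
2. the jig has dropped onto the plug and lies flush on the stone (horizontal distance between jig and tap_hole below 0.005 m and z of jig in the frame of tap_hole between -0.003 and 0.0025 m and angle between jig's own z axis and vertical below 0.035 rad), for 0.2 s.
At the end, for the whole second after the job is handed in: Brass plug upright on the bench in the hole (within 4 mm of centre); jig flush on the stone (2.5 mm, 2 degrees) at rest, hub within 5 mm of the hole's centre, bush within 5 mm of the cross; fingers still closed on the red grip (over 8 N), jig bearing on the stone with over 10 N (all of step 2 and horizontal distance between plug_brass and tap_hole below 0.004 m and z of plug_brass in the frame of tap_hole below -0.026 m and angle between plug_brass's own z axis and vertical below 0.08 rad and horizontal distance between jig_bush and pencil_cross below 0.005 m and contact force between jig and ledge above 10 N and contact force between the fingers and jig above 8 N and z of the grasp point in the frame of jig below 0.057 m and horizontal distance between the grasp point and jig_grip below 0.03 m and linear speed of jig below 0.01 m/s); the arm keeps its last pose, push and grip.
It fails at once if another plug is moved (distance of any of plug_small, plug_large from where it was at the start of the episode above 0.025 m).
It fails at once if something else on the ledge or bench is disturbed (distance of any of stone_core, pencil, tape_roll, wax_box, mallet, square from where it was at the start of the episode above 0.03 m).
It also fails if it takes over 58 s, if anything falls off the work surface, if the arm or the gripper's body presses on something with over 40 N, if the wrist force passes 120 N, or if a joint passes its speed limit or range.

## Working session

There is one attempt and no reset: what is moved stays moved. The work goes in short steps, Python scripts to look and compute and a tool call to move; the robot and the scene stay as the last step left them, time stands still between calls to the robot, and variables do not carry over. Pictures are saved under pics/ and viewed, about 8 in all and at most 12, crops included, and the job is handed in when it is done.

Besides the shell and the picture viewer there is one more tool, called after "Request:" as a command line: name --argument value ..., lists and objects as JSON in quotes. jog_arm: Moves the arm, as the interface text tells. Its arguments: {"type":"object","properties":{"plan":{"type":"array","items":{"type":"object","properties":{"claw":{"type":"number"},"x":{"type":"number"},"y":{"type":"number"},"z":{"type":"number"},"turn":{"type":"number"}}}},"newtons":{"type":"number"}},"required":["plan"]}

```bash
mkdir -p pics; ls
python3 - <<'E'
from workcell import bot
import cv2
for n in("scene","top"):
    im=bot.read_camera(n); cv2.imwrite(f"pics/{n}0.png",cv2.resize(im[:,:,::-1],None,fx=1.5,fy=1.5,interpolation=cv2.INTER_CUBIC))
    p=bot.camera_params(n); print(n,{k:(v if k!="world_to_cam" else [[round(float(a),4) for a in r] for r in v]) for k,v in p.items()})
print(bot.read_state())
E
```

```text
pics
scene {'fx': 356.5736022982271, 'fy': 356.5736022982271, 'cx': 262.70479962045533, 'cy': 193.4756976463938, 'D': array([-0.01356331,  0.        ,  0.        ,  0.        ,  0.        ]), 'world_to_cam': [[-0.3609, 0.9325, 0.0139, 0.2037], [-0.7109, -0.2848, 0.643, 0.3804], [0.6036, 0.2222, 0.7657, -1.4246], [0.0, 0.0, 0.0, 1.0]]}
top {'fx': 473.8186274875388, 'fy': 473.8186274875388, 'cx': 258.808671655567, 'cy': 193.1459310872278, 'D': array([-0.18958275,  0.        ,  0.        ,  0.        ,  0.        ]), 'world_to_cam': [[0.0078, -1.0, -0.0017, 0.0197], [0.9839, 0.0074, 0.1788, -0.6052], [-0.1788, -0.0031, 0.9839, -1.3571], [0.0, 0.0, 0.0, 1.0]]}
{'time': 0.1, 'q': array([-1.25390522e+00,  2.64700423e-01,  1.60529971e+00,  6.65794979e-05,
        1.27369548e+00, -3.68603959e-02]), 'joint_vel': array([-1.43265585e-04, -1.42524551e-03, -2.39237836e-03, -9.93751866e-05,
       -9.79179944e-04,  4.56369620e-05]), 'joint_torque': array([ 1.22941248e-03, -5.16706216e+01, -3.68590665e+01, -1.10447700e-04,
        6.30698269e-03, -1.47121449e-05]), 'tool_pos': array([ 0.23366238, -0.63253231,  0.23003766]), 'tcp_rot': array([-3.09052498e+00, -5.52380535e-01,  3.61773909e-04]), 'wrist_force': array([ 0.87940015, -0.37774336, -0.87962293]), 'torque': array([ 0.0283771 , -0.00498838, -0.00411398]), 'width': 1.0010705259862074}
```

View pics/top0.png

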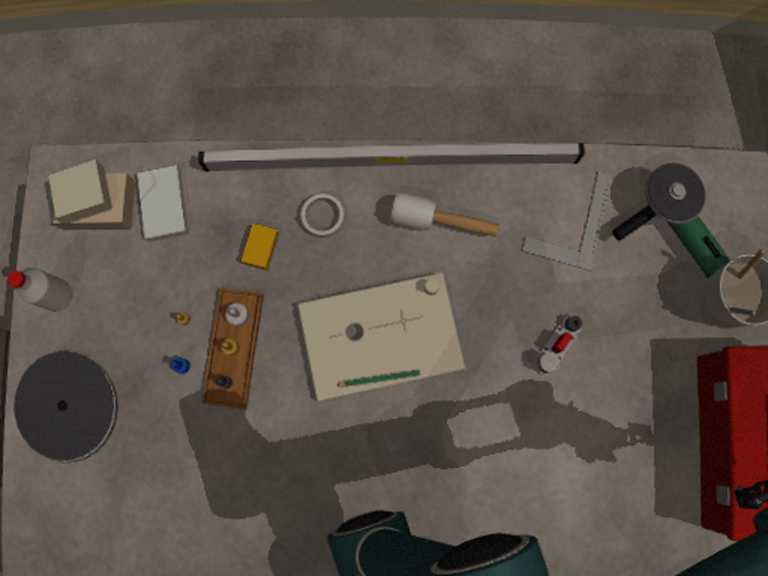

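View pics/scene0.png

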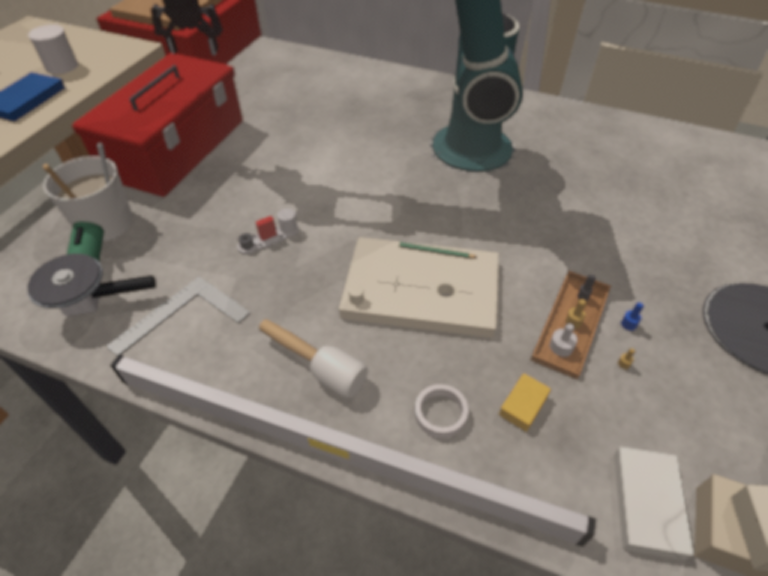

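The top view shows the tray at (233,348), with brass in the middle at (229,346), aluminium at (236,313) and dark steel at (223,381). The ledge hole is at (355,331), the cross at (403,321), and the jig hub and bush at (549,364) and (574,323), all in 1.5x pixels. The blue plug and the tiny brass plug outside the tray are the look-alikes. Next I'll look at close crops.

```bash
cat > h.py <<'E'
import numpy as np, cv2
from workcell import bot
def cam(n):
    p=bot.camera_params(n); K=np.array([[p["fx"],0,p["cx"]],[0,p["fy"],p["cy"]],[0,0,1.]])
    M=np.diag([1,-1,-1,1.])@np.array(p["world_to_cam"]); return K,np.array(p["D"]),M
def w2p(n,P):
    K,D,M=cam(n); return cv2.projectPoints(np.atleast_2d(P).astype(float),cv2.Rodrigues(M[:3,:3])[0],M[:3,3],K,D)[0][:,0]
def p2w(n,uv,z):
    K,D,M=cam(n); r=cv2.undistortPoints(np.array(uv,float).reshape(-1,1,2),K,D)[:,0]
    d=np.c_[r,np.ones(len(r))]@M[:3,:3]; c=-M[:3,:3].T@M[:3,3]
    return (c+d*((z-c[2])/d[:,2])[:,None])
def crop(im,x,y,w,h,s):
    o=cv2.resize(im[y:y+h,x:x+w],None,fx=s,fy=s,interpolation=cv2.INTER_CUBIC)[:,:,::-1].copy()
    for k in range(-x%10,w,10): cv2.line(o,(int((k+.5)*s),0),(int((k+.5)*s),12 if (x+k)%50==0 else 5),(255,0,255),1)
    for k in range(-y%10,h,10): cv2.line(o,(0,int((k+.5)*s)),(12 if (y+k)%50==0 else 5,int((k+.5)*s)),(255,0,255),1)
    return o
E
python3 - <<'E'
from h import *
im=bot.read_camera("top"); np.save("top0.npy",im); s2=bot.read_camera("scene"); np.save("sc0.npy",s2)
C=np.zeros((600,800,3),np.uint8)
def put(o,x,y): C[y:y+o.shape[0],x:x+o.shape[1]]=o
put(crop(im,195,178,120,92,4),0,0)
put(crop(im,130,190,50,86,5),490,0)
put(crop(im,352,205,44,48,5),490,0) if 0 else None
put(crop(im,352,203,50,50,4.5),0,372)
put(crop(s2,355,175,60,80,4),240,372) if 0 else None
put(crop(s2,150,130,60,50,4),240,372)
cv2.imwrite("pics/m1.png",C)
E
```

```text
(no output)
```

View pics/m1.png

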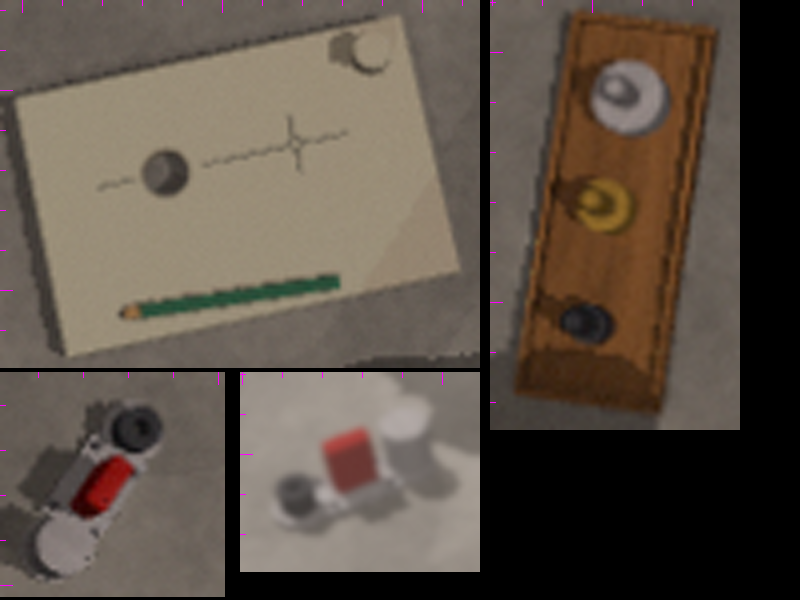

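The montage shows four points of interest:
- Hole centre at crop (166,173).
- Cross at (296,143).
- Brass foot disc at (607,206), with the spigot top at about (597,200).
- Jig hub top at (65,545), bush at (135,428), and the red grip between them.

Now I'll fit the poses.

Run:
```python
from h import *
from scipy.optimize import least_squares
im=np.load("top0.npy"); sc=np.load("sc0.npy")
f=lambda u,v,x0,y0,s:((u+.5)/s-.5+x0,(v+.5)/s-.5+y0)
L=[f(u,v,195,178,4) for u,v in [(14,97),(402,15),(461,269),(65,355),(166,173),(296,143)]]
mod=np.array([[.1,.15],[.1,-.15],[-.1,-.15],[-.1,.15],[.02,.05],[.02,-.05]])
def T(p,m): c,s=np.cos(p[2]),np.sin(p[2]); return np.c_[p[0]+c*m[:,0]-s*m[:,1],p[1]+s*m[:,0]+c*m[:,1]]
W=p2w("top",L,.03)[:,:2]
r=least_squares(lambda p:(T(p,mod)-W).ravel(),[.6,0,0],loss='soft_l1',f_scale=.002)
print("ledge",r.x.round(4),"deg",np.degrees(r.x[2])); print("resid mm",((T(r.x,mod)-W)*1e3).round(1).tolist())
print("hole meas",W[4].round(4),"fit",T(r.x,mod)[4].round(4),"cross meas",W[5].round(4),"fit",T(r.x,mod)[5].round(4))
# brass
print("foot",p2w("top",[f(607,206,130,190,5)],.034).round(4),"spig",p2w("top",[f(597,200,130,190,5)],.070).round(4))
hsv=cv2.cvtColor(im,cv2.COLOR_RGB2HSV)
# tray corners at rim height
tr=p2w("top",[f(u,v,130,190,5) for u,v in [(568,12) ,(718,28),(660,412),(515,395)]] and [f(u-490,v,130,190,5) for u,v in [(568,12),(718,28),(660,412),(515,395)]],.018)
print("tray",tr[:,:2].round(4).tolist(),tr.mean(0).round(4))
print("foot",p2w("top",[f(117,206,130,190,5)],.034).round(4),"spig",p2w("top",[f(107,200,130,190,5)],.070).round(4))
# colour masks
def blob(h,box,lo,hi,smin,vmin=40):
    x,y,w,hh=box; s=h[y:y+hh,x:x+w]; m=((s[...,0]>=lo)&(s[...,0]<=hi) if lo<hi else ((s[...,0]>=lo)|(s[...,0]<=hi)))&(s[...,1]>smin)&(s[...,2]>vmin)
    v,u=np.nonzero(m); return u.mean()+x,v.mean()+y,len(u),cv2.minAreaRect(np.c_[u+x,v+y].astype(np.float32))
b=blob(hsv,(352,203,50,50),170,8,120); print("red",b, p2w("top",[b[:2]],.05).round(4))
hub=p2w("top",[f(65,545-372,352,203,4.5)],.05); print("hub",hub.round(4))
bu=[f(135,428-372,352,203,4.5)]
for z in(.02,.025,.03): print("bush",z,p2w("top",bu,z).round(4),np.linalg.norm((p2w("top",bu,z)-hub)[0,:2]))
# scene cross-check: predicted pixels (1.5x)
q=np.vstack([np.c_[T(r.x,mod)[4:],[.03,.03]],[np.r_[hub[0,:2],.05]]]); print(w2p("scene",q)*1.5+.25)
```

```text
ledge [0.5171 0.0392 0.2206] deg 12.637833984182555
resid mm [[0.6, -0.8], [0.6, 0.7], [-1.4, 0.2], [-0.8, -1.3], [1.3, 0.5], [-0.3, 0.4]]
hole meas [0.5244 0.0919] fit [0.5257 0.0924] cross meas [ 0.5479 -0.0056] fit [ 0.5475 -0.0052]
foot [[0.4944 0.0468 0.034 ]] spig [[0.4943 0.052  0.07  ]]
tray [[0.6127, 0.3761], [0.6034, 0.2815], [0.3685, 0.3089], [0.3767, 0.3987]] [0.4903 0.3413 0.018 ]
foot [[0.4911 0.3424 0.034 ]] spig [[0.491  0.3403 0.07  ]]
red (np.float64(374.188679245283), np.float64(228.0188679245283), 106, ((374.08001708984375, 228.06004333496094), (7.40000057220459, 15.600000381469727), 36.869895935058594)) [[ 0.5027 -0.3209  0.05  ]]
hub [[ 0.4637 -0.2951  0.05  ]]
bush 0.02 [[ 0.5459 -0.3528  0.02  ]] 0.10034302151611957
bush 0.025 [[ 0.5452 -0.3515  0.025 ]] 0.09903776168162713
bush 0.03 [[ 0.5445 -0.3502  0.03  ]] 0.09773732429114071
[[444.85434639 290.62094298]
 [395.13454979 284.51801927]
 [285.68895135 214.34367913]]
```

```bash
cat > plan.py <<'E'
# usage: plan.py  x y z yaw_deg [n] ; repeated groups separated by '/'
import sys, math
from h import *
def pose():
    s=bot.read_state(); R=cv2.Rodrigues(np.array(s["tcp_rot"]))[0]
    return s,np.array(s["tool_pos"]),math.degrees(math.atan2(R[1,0],R[0,0])),R
if __name__=="__main__":
    s,p,yaw,R=pose(); print("t",s["time"],"p",p.round(4),"yaw",round(yaw,1),"tilt",round(math.degrees(math.acos(-R[2,2])),2),"F",np.round(s["wrist_force"],1),"w",round(s["width"],3),"q1,q6",np.degrees(s["q"][[0,5]]).round(0))
    for g in " ".join(sys.argv[1:]).split("/"):
        if not g.strip(): continue
        a=[float(v) for v in g.split()]; t=np.array(a[:3]); dy=(a[3]-yaw+180)%360-180
        n=int(a[4]) if len(a)>4 else int(max(1,np.ceil(np.linalg.norm(t-p)/.06),np.ceil(abs(dy)/10.5)))
        for k in range(n):
            st=(t-p)/(n-k); ty=round(-((a[3]-yaw+180)%360-180)/(n-k),1); c,sn=math.cos(math.radians(yaw)),math.sin(math.radians(yaw))
            r=[round(c*st[0]+sn*st[1],4),round(sn*st[0]-c*st[1],4),round(-st[2],4)]
            r=[round(v,3) if n>1 and k<n-1 else v for v in r]
            print(r,ty)
            p=p+[c*r[0]+sn*r[1],sn*r[0]-c*r[1],-r[2]]; yaw-=ty
        print("  ->",p.round(4),round(yaw,1))
E
python3 plan.py .6 -.1 .22 95 10 / .491 .3415 .16 174.5 9
```

```text
t 0.2 p [ 0.2337 -0.6327  0.2304] yaw 20.3 tilt 0.08 F [0.5 0.1 0.6] w 0.999 q1,q6 [-72.  -2.]
[np.float64(0.053), np.float64(-0.037), np.float64(0.001)] -7.5
[np.float64(0.057), np.float64(-0.03), np.float64(0.001)] -7.5
[np.float64(0.061), np.float64(-0.022), np.float64(0.001)] -7.5
[np.float64(0.063), np.float64(-0.014), np.float64(0.001)] -7.5
[np.float64(0.064), np.float64(-0.006), np.float64(0.001)] -7.5
[np.float64(0.065), np.float64(0.002), np.float64(0.001)] -7.4
[np.float64(0.064), np.float64(0.011), np.float64(0.001)] -7.5
[np.float64(0.062), np.float64(0.019), np.float64(0.001)] -7.4
[np.float64(0.059), np.float64(0.027), np.float64(0.001)] -7.5
[np.float64(0.0544), np.float64(0.0339), np.float64(0.0014)] -7.4
  -> [ 0.6  -0.1   0.22] 95.0
[np.float64(0.05), np.float64(-0.008), np.float64(0.007)] -8.8
[np.float64(0.05), np.float64(-0.0), np.float64(0.007)] -8.8
[np.float64(0.05), np.float64(0.008), np.float64(0.007)] -8.8
[np.float64(0.048), np.float64(0.015), np.float64(0.006)] -8.9
[np.float64(0.045), np.float64(0.022), np.float64(0.007)] -8.8
[np.float64(0.042), np.float64(0.029), np.float64(0.006)] -8.9
[np.float64(0.036), np.float64(0.035), np.float64(0.007)] -8.8
[np.float64(0.03), np.float64(0.041), np.float64(0.006)] -8.9
[np.float64(0.0243), np.float64(0.0449), np.float64(0.007)] -8.8
  -> [0.491  0.3415 0.16  ] 174.5
```

Request:
jog_arm --plan '[{"claw": 0, "x": 0.045, "y": -0.032, "z": 0, "turn": -7.5}, {"claw": 0, "x": 0.05, "y": -0.026, "z": 0, "turn": -7.5}, {"claw": 0, "x": 0.053, "y": -0.019, "z": 0, "turn": -7.5}, {"claw": 0, "x": 0.055, "y": -0.012, "z": 0, "turn": -7.5}, {"claw": 0, "x": 0.055, "y": -0.005, "z": 0, "turn": -7.5}, {"claw": 0, "x": 0.055, "y": 0.002, "z": 0, "turn": -7.5}, {"claw": 0, "x": 0.055, "y": 0.01, "z": 0, "turn": -7.5}, {"claw": 0, "x": 0.053, "y": 0.017, "z": 0, "turn": -7.5}, {"claw": 0, "x": 0.05, "y": 0.025, "z": 0, "turn": -7.5}, {"claw": 0, "x": 0.045, "y": 0.03, "z": 0, "turn": -7.5}]'

```text
time: 1.45
tool_pos: [0.5536, -0.1761, 0.2313]
tcp_rot: [2.112, 2.326, -0.0]
wrist_force: [0.9, -0.9, -0.1]
width: 1.0
```

```bash
sed -i 's/r=\[round(c\*st\[0\]+sn\*st\[1\],4),round(sn\*st\[0\]-c\*st\[1\],4),round(-st\[2\],4)\]/r=[round(float(v),4) for v in (c*st[0]+sn*st[1],sn*st[0]-c*st[1],-st[2])]/' plan.py; python3 plan.py .491 .3415 .12 174.5 10
```

```text
t 1.45 p [ 0.5536 -0.1761  0.2313] yaw 95.5 tilt 0.01 F [ 0.9 -0.9 -0.1] w 1.0 q1,q6 [-20. -26.]
[0.052, -0.001, 0.011] -7.9
[0.052, 0.006, 0.011] -7.9
[0.051, 0.013, 0.011] -7.9
[0.048, 0.02, 0.011] -7.9
[0.045, 0.026, 0.011] -7.9
[0.041, 0.032, 0.011] -7.9
[0.036, 0.037, 0.011] -7.9
[0.031, 0.042, 0.011] -7.9
[0.025, 0.046, 0.012] -7.9
[0.0173, 0.0493, 0.0113] -7.9
  -> [0.491  0.3415 0.12  ] 174.5
```

Request:
jog_arm --plan '[{"claw": 0, "x": 0.052, "y": -0.001, "z": 0.011, "turn": -7.9}, {"claw": 0, "x": 0.052, "y": 0.006, "z": 0.011, "turn": -7.9}, {"claw": 0, "x": 0.051, "y": 0.013, "z": 0.011, "turn": -7.9}, {"claw": 0, "x": 0.048, "y": 0.02, "z": 0.011, "turn": -7.9}, {"claw": 0, "x": 0.045, "y": 0.026, "z": 0.011, "turn": -7.9}, {"claw": 0, "x": 0.041, "y": 0.032, "z": 0.011, "turn": -7.9}, {"claw": 0, "x": 0.036, "y": 0.037, "z": 0.011, "turn": -7.9}, {"claw": 0, "x": 0.031, "y": 0.042, "z": 0.011, "turn": -7.9}, {"claw": 0, "x": 0.02, "y": 0.038, "z": 0.01, "turn": -7.9}, {"claw": 0, "x": 0, "y": 0, "z": 0, "turn": 0}]'

```text
time: 2.7
tool_pos: [0.4982, 0.2811, 0.1321]
tcp_rot: [-0.366, -3.118, 0.001]
wrist_force: [-0.3, 0.7, 0.4]
width: 0.998
```

```bash
python3 plan.py .491 .3415 .041 174.5 5
python3 - <<'E'
from h import *
im=bot.read_camera("top"); s=bot.read_camera("scene")
C=np.hstack([crop(im,120,180,80,100,5),crop(s,350,170,80,100,5)]);cv2.imwrite("pics/m2.png",C)
print(w2p("scene",[[.491,.3415,.072],[.491,.3415,.034]]))
E
```

```text
t 2.7 p [0.4982 0.2811 0.1321] yaw 166.6 tilt 0.11 F [-0.3  0.7  0.4] w 0.998 q1,q6 [ 27. -50.]
[0.004, 0.011, 0.018] -1.6
[0.004, 0.012, 0.018] -1.6
[0.004, 0.012, 0.018] -1.6
[0.003, 0.011, 0.019] -1.5
[0.0027, 0.0121, 0.0181] -1.6
  -> [0.491  0.3415 0.041 ] 174.5
[[386.1994109  200.47211954]
 [382.52393108 208.75095659]]
```

View pics/m2.png

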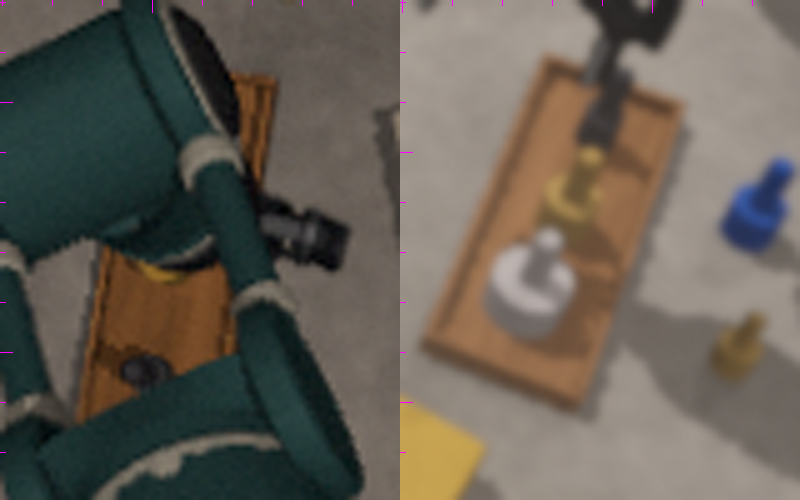

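The scene crop shows the brass spigot top at about (388,200.6), against (386.2,200.5) predicted, so the two views agree to a few mm. The jaws close along y and will centre on the plug, so I'll move over it and descend.

Request:
jog_arm --plan '[{"claw": 0, "x": 0.007, "y": 0.02, "z": 0, "turn": -2.6}, {"claw": 0, "x": 0.006, "y": 0.02, "z": 0, "turn": -2.6}, {"claw": 0, "x": 0.0045, "y": 0.0193, "z": 0, "turn": -2.7}, {"claw": 0, "x": 0, "y": 0, "z": 0, "turn": 0}, {"claw": 0, "x": 0, "y": 0, "z": 0.03, "turn": 0}, {"claw": 0, "x": 0, "y": 0, "z": 0.03, "turn": 0}, {"claw": 0, "x": 0, "y": 0, "z": 0.02, "turn": 0}, {"claw": 0, "x": 0, "y": 0, "z": 0.01, "turn": 0}, {"claw": 0, "x": 0, "y": 0, "z": 0, "turn": 0}, {"claw": 0, "x": 0, "y": 0, "z": 0, "turn": 0}]'

```text
time: 4.05
tool_pos: [0.4946, 0.3409, 0.0444]
tcp_rot: [0.157, 3.136, 0.002]
wrist_force: [-0.3, -0.6, 0.3]
width: 1.001
```

```bash
python3 plan.py .491 .342 .041 174.5 1
```

```text
t 4.05 p [0.4946 0.3409 0.0444] yaw 174.3 tilt 0.11 F [-0.3 -0.6  0.3] w 1.001 q1,q6 [ 32. -52.]
[0.0037, 0.0007, 0.0034] -0.2
  -> [0.491 0.342 0.041] 174.5
```

Request:
jog_arm --plan '[{"claw": 0, "x": 0.0035, "y": 0.001, "z": 0.0035, "turn": 0}, {"claw": 0, "x": 0, "y": 0, "z": 0, "turn": 0}, {"claw": 1, "x": 0, "y": 0, "z": 0, "turn": 0}, {"claw": 1}, {"claw": 1}, {"claw": 1}, {"claw": 1}, {"claw": 1}]' --newtons 50

```text
schema error: expected keys claw, x, y, z, turn
```

```bash
python3 plan.py .491 .342 .141 174.5 4
```

```text
t 4.05 p [0.4946 0.3409 0.0444] yaw 174.3 tilt 0.11 F [-0.3 -0.6  0.3] w 1.001 q1,q6 [ 32. -52.]
[0.001, 0.0, -0.024] -0.1
[0.001, 0.0, -0.024] -0.0
[0.001, 0.0, -0.024] -0.1
[0.0007, 0.0007, -0.0246] -0.0
  -> [0.491 0.342 0.141] 174.5
```

Request:
jog_arm --plan '[{"claw": 0, "x": 0.0035, "y": 0.001, "z": 0.0035, "turn": 0}, {"claw": 0, "x": 0, "y": 0, "z": 0, "turn": 0}, {"claw": 1, "x": 0, "y": 0, "z": 0, "turn": 0}, {"claw": 1, "x": 0, "y": 0, "z": 0, "turn": 0}, {"claw": 1, "x": 0, "y": 0, "z": 0, "turn": 0}, {"claw": 1, "x": 0, "y": 0, "z": 0, "turn": 0}, {"claw": 1, "x": 0, "y": 0, "z": 0, "turn": 0}, {"claw": 1, "x": 0, "y": 0, "z": 0, "turn": 0}]' --newtons 50

```text
time: 5.05
tool_pos: [0.4905, 0.3419, 0.0398]
tcp_rot: [0.157, 3.137, 0.0]
wrist_force: [0.7, 1.3, 0.4]
width: 0.169
```

```bash
python3 plan.py .491 .342 .141 174.5 4
```

```text
t 5.05 p [0.4905 0.3419 0.0398] yaw 174.3 tilt 0.02 F [0.7 1.3 0.4] w 0.169 q1,q6 [ 32. -52.]
[-0.0, 0.0, -0.025] -0.1
[-0.0, 0.0, -0.025] -0.0
[-0.0, 0.0, -0.026] -0.1
[-0.0005, 0.0002, -0.0252] -0.0
  -> [0.491 0.342 0.141] 174.5
```

Request:
jog_arm --plan '[{"claw": 1, "x": 0, "y": 0, "z": -0.015, "turn": 0}, {"claw": 1, "x": 0, "y": 0, "z": -0.03, "turn": 0}, {"claw": 1, "x": 0, "y": 0, "z": -0.03, "turn": 0}, {"claw": 1, "x": 0, "y": 0, "z": -0.02, "turn": 0}, {"claw": 1, "x": 0, "y": 0, "z": 0, "turn": 0}]'

```text
time: 5.68
tool_pos: [0.4917, 0.3426, 0.1372]
tcp_rot: [0.157, 3.134, 0.004]
wrist_force: [0.7, 1.1, -1.7]
width: 0.169
```

```bash
python3 plan.py .5257 .0924 .12 174.5 7
```

```text
t 5.675 p [0.4917 0.3426 0.1372] yaw 174.3 tilt 0.25 F [ 0.7  1.1 -1.7] w 0.169 q1,q6 [ 32. -52.]
[-0.008, -0.035, 0.003] -0.0
[-0.009, -0.035, 0.002] -0.0
[-0.008, -0.035, 0.002] -0.0
[-0.009, -0.035, 0.003] -0.1
[-0.008, -0.035, 0.002] -0.0
[-0.008, -0.035, 0.003] -0.1
[-0.0086, -0.0356, 0.0022] -0.0
  -> [0.5257 0.0924 0.12  ] 174.5
```

Force changed by about −2 N, so the plug is in the gripper. Now over to the hole.

Request:
jog_arm --plan '[{"claw": 1, "x": -0.006, "y": -0.022, "z": 0, "turn": 0}, {"claw": 1, "x": -0.009, "y": -0.037, "z": 0, "turn": 0}, {"claw": 1, "x": -0.009, "y": -0.04, "z": 0, "turn": 0}, {"claw": 1, "x": -0.009, "y": -0.04, "z": 0.004, "turn": 0}, {"claw": 1, "x": -0.009, "y": -0.04, "z": 0.004, "turn": 0}, {"claw": 1, "x": -0.009, "y": -0.037, "z": 0.004, "turn": 0}, {"claw": 1, "x": -0.007, "y": -0.029, "z": 0.004, "turn": 0}, {"claw": 1, "x": 0, "y": 0, "z": 0.01, "turn": 0}, {"claw": 1, "x": 0, "y": 0, "z": 0.01, "turn": 0}, {"claw": 1, "x": 0, "y": 0, "z": 0, "turn": 0}]'

```text
time: 6.92
tool_pos: [0.5218, 0.0926, 0.0968]
tcp_rot: [-0.156, -3.134, 0.001]
wrist_force: [0.0, 0.5, -1.9]
width: 0.169
```

```bash
python3 plan.py .5257 .0924 .075 174.5 2
python3 - <<'E'
from h import *
im=bot.read_camera("top"); s=bot.read_camera("scene")
C=np.hstack([crop(im,195,178,90,90,4),crop(s,250,150,90,90,4.4)[:360]]);cv2.imwrite("pics/m3.png",C)
st=bot.read_state();p=st["tool_pos"];b=p-[0,0,.0348]
ang=np.linspace(0,2*np.pi,5)[:-1]
print(p,"base pred scene",w2p("scene",[b,b+[0,0,.029]]),"hole scene",w2p("scene",[[.5257,.0924,.03]]))
E
```

```text
t 6.925 p [0.5218 0.0926 0.0968] yaw 174.3 tilt 0.23 F [ 0.   0.5 -1.9] w 0.169 q1,q6 [  7. -77.]
[-0.002, 0.0, 0.011] -0.1
[-0.0019, 0.0002, 0.0108] -0.1
  -> [0.5257 0.0924 0.075 ] 174.5
[0.5231595  0.09288406 0.09830363] base pred scene [[297.81553018 185.63136013]
 [298.7224687  178.9251252 ]] hole scene [[296.40160244 193.5898459 ]]
```

View pics/m3.png

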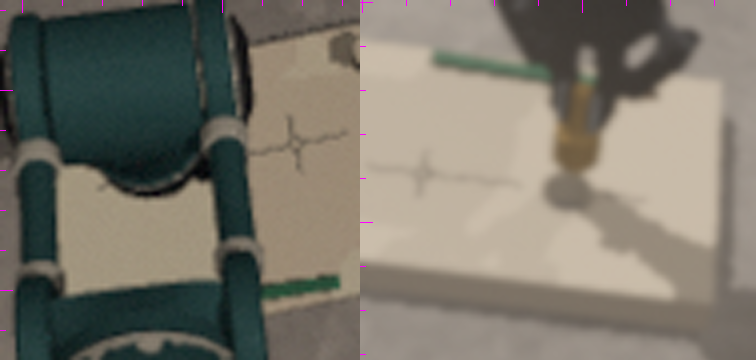

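Both scene points are offset from prediction by the same ~1 px: hole (297.4,192.8) and plug base (298.6,~187). Relative alignment is therefore good, and I can fine-align and lower.

Request:
jog_arm --plan '[{"claw": 1, "x": -0.0026, "y": 0.0002, "z": 0.012, "turn": 0}, {"claw": 1, "x": 0, "y": 0, "z": 0.012, "turn": 0}, {"claw": 1, "x": 0, "y": 0, "z": 0, "turn": 0}, {"claw": 1, "x": 0, "y": 0, "z": 0, "turn": 0}]'

```text
time: 7.52
tool_pos: [0.5261, 0.0921, 0.0745]
tcp_rot: [-0.157, -3.137, 0.0]
wrist_force: [0.2, 0.3, -2.5]
width: 0.168
```

```bash
python3 plan.py .5257 .0924 .070 174.5 1
```

```text
t 7.525 p [0.5261 0.0921 0.0745] yaw 174.3 tilt 0.03 F [ 0.2  0.3 -2.5] w 0.168 q1,q6 [  7. -77.]
[0.0004, 0.0002, 0.0045] -0.2
  -> [0.5257 0.0924 0.07  ] 174.5
```

Request:
jog_arm --plan '[{"claw": 1, "x": 0.0004, "y": 0, "z": 0.005, "turn": 0}, {"claw": 1, "x": 0, "y": 0, "z": 0.004, "turn": 0}, {"claw": 1, "x": 0, "y": 0, "z": 0.003, "turn": 0}, {"claw": 1, "x": 0, "y": 0, "z": 0.002, "turn": 0}, {"claw": 1, "x": 0, "y": 0, "z": 0, "turn": 0}]'

```text
time: 8.15
tool_pos: [0.5256, 0.0921, 0.0606]
tcp_rot: [-0.157, -3.137, 0.0]
wrist_force: [-0.7, 0.3, -1.6]
width: 0.172
```

Request:
jog_arm --plan '[{"claw": 1, "x": 0, "y": 0, "z": 0.004, "turn": 0}, {"claw": 1, "x": 0, "y": 0, "z": 0.004, "turn": 0}, {"claw": 1, "x": 0, "y": 0, "z": 0.004, "turn": 0}, {"claw": 1, "x": 0, "y": 0, "z": 0.004, "turn": 0}, {"claw": 1, "x": 0, "y": 0, "z": 0.004, "turn": 0}, {"claw": 1, "x": 0, "y": 0, "z": 0.003, "turn": 0}, {"claw": 1, "x": 0, "y": 0, "z": 0, "turn": 0}, {"claw": 1, "x": 0, "y": 0, "z": 0, "turn": 0}]'

```text
time: 9.15
tool_pos: [0.5257, 0.0922, 0.0377]
tcp_rot: [-0.157, -3.137, 0.0]
wrist_force: [-0.6, -0.3, -2.5]
width: 0.172
```

Request:
jog_arm --plan '[{"claw": 1, "x": 0, "y": 0, "z": 0.002, "turn": 0}, {"claw": 1, "x": 0, "y": 0, "z": 0.001, "turn": 0}, {"claw": 1, "x": 0, "y": 0, "z": 0, "turn": 0}]'

```text
time: 9.52
tool_pos: [0.5257, 0.0922, 0.0349]
tcp_rot: [-0.157, -3.138, 0.0]
wrist_force: [-2.6, -0.3, -0.0]
width: 0.175
```

Contact has started at TCP z of about 0.035, as expected for home. Now I'll release, rise straight up and look.

Request:
jog_arm --plan '[{"claw": 0.4, "x": 0, "y": 0, "z": 0, "turn": 0}, {"claw": 0.0, "x": 0, "y": 0, "z": 0, "turn": 0}, {"claw": 0, "x": 0, "y": 0, "z": 0, "turn": 0}, {"claw": 0, "x": 0, "y": 0, "z": 0, "turn": 0}, {"claw": 0, "x": 0, "y": 0, "z": -0.02, "turn": 0}, {"claw": 0, "x": 0, "y": 0, "z": -0.03, "turn": 0}, {"claw": 0, "x": 0, "y": 0, "z": -0.04, "turn": 0}, {"claw": 0, "x": 0, "y": 0, "z": -0.04, "turn": 0}, {"claw": 0, "x": 0, "y": 0, "z": 0, "turn": 0}]'

```text
time: 10.65
tool_pos: [0.529, 0.0926, 0.1692]
tcp_rot: [0.157, 3.129, 0.002]
wrist_force: [-0.4, -0.5, -0.5]
width: 0.996
```

```bash
python3 plan.py .503 -.322 .15 144.9 10
```

```text
t 10.65 p [0.529  0.0926 0.1692] yaw 174.3 tilt 0.49 F [-0.4 -0.5 -0.5] w 0.996 q1,q6 [  7. -77.]
[-0.002, -0.042, 0.002] 2.9
[-0.004, -0.041, 0.002] 2.9
[-0.006, -0.041, 0.002] 2.9
[-0.008, -0.041, 0.002] 3.0
[-0.01, -0.04, 0.002] 2.9
[-0.012, -0.04, 0.002] 3.0
[-0.014, -0.039, 0.002] 2.9
[-0.016, -0.038, 0.002] 3.0
[-0.017, -0.038, 0.002] 2.9
[-0.0196, -0.0368, 0.0012] 3.0
  -> [ 0.503 -0.322  0.15 ] 144.9
```

Request:
jog_arm --plan '[{"claw": 0, "x": -0.002, "y": -0.042, "z": 0.001, "turn": 2.9}, {"claw": 0, "x": -0.004, "y": -0.041, "z": 0.001, "turn": 2.9}, {"claw": 0, "x": -0.006, "y": -0.041, "z": 0.001, "turn": 2.9}, {"claw": 0, "x": -0.008, "y": -0.041, "z": 0.002, "turn": 3.0}, {"claw": 0, "x": -0.01, "y": -0.04, "z": 0.002, "turn": 2.9}, {"claw": 0, "x": -0.012, "y": -0.04, "z": 0.002, "turn": 3.0}, {"claw": 0, "x": -0.014, "y": -0.039, "z": 0.002, "turn": 2.9}, {"claw": 0, "x": -0.016, "y": -0.038, "z": 0.002, "turn": 3.0}, {"claw": 0, "x": -0.017, "y": -0.038, "z": 0.002, "turn": 2.9}, {"claw": 0, "x": -0.019, "y": -0.037, "z": 0.0, "turn": 3.0}]'

```text
time: 11.9
tool_pos: [0.4981, -0.323, 0.1479]
tcp_rot: [-0.95, -2.992, -0.001]
wrist_force: [-0.3, 0.3, -0.1]
width: 0.998
```

```bash
python3 - <<'E'
from h import *
im=bot.read_camera("top"); s=bot.read_camera("scene")
a=crop(im,195,178,80,70,5); b=crop(s,265,165,70,70,5); c=crop(s,140,120,80,55,5); d=crop(im,340,200,70,55,5)
C=np.zeros((600,800,3),np.uint8); C[:350-25,:400]=a[:325]; C[:325,400:750]=b[:325]; C[325:600,:400]=c[:275]; C[325:600,400:750]=d[:275]
cv2.imwrite("pics/m4.png",C)
print("spigot top, face pred top",w2p("top",[[.5257,.0924,.067],[.5257,.0924,.029]]),"scene",w2p("scene",[[.5257,.0924,.067],[.5257,.0924,.029]]))
E
python3 plan.py .5043 -.323 .15 144.9 1
```

```text
spigot top, face pred top [[235.34584954 218.89590134]
 [235.98519404 220.47851596]] scene [[297.50032957 185.40052537]
 [296.37271172 193.80513241]]
t 12.0 p [ 0.4981 -0.3256  0.1483] yaw 144.6 tilt 0.08 F [ 0.1  0.7 -0.3] w 0.998 q1,q6 [-36. -90.]
[-0.0035, 0.0057, -0.0017] -0.3
  -> [ 0.5043 -0.323   0.15  ] 144.9
```

View pics/m4.png

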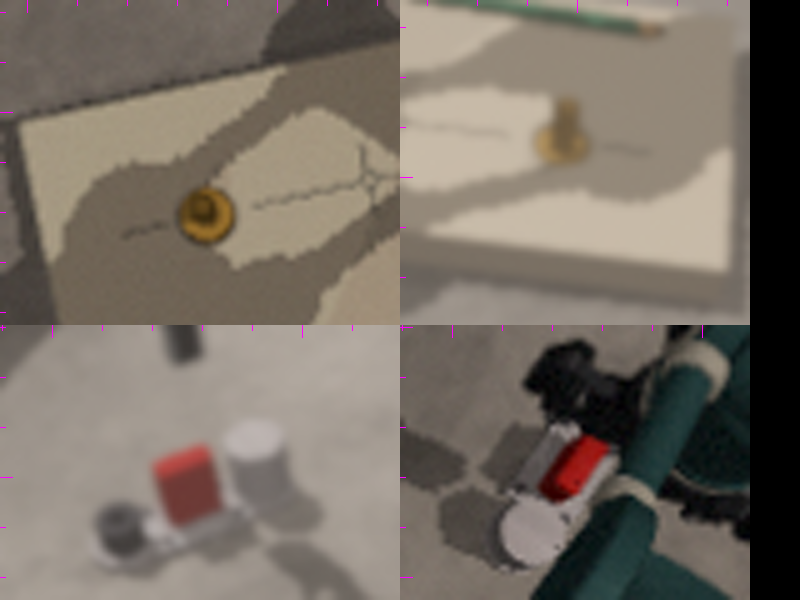

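The plug stands home and upright: foot centre measured at (236.0,220.6), against (236.0,220.5) predicted. Hub top is at scene (190.6,142.2), against (190.3,142.7) predicted. Now I'll descend on the red grip.

Request:
jog_arm --plan '[{"claw": 0, "x": -0.0035, "y": 0.0057, "z": 0, "turn": -0.3}, {"claw": 0, "x": 0, "y": 0, "z": 0.025, "turn": 0}, {"claw": 0, "x": 0, "y": 0, "z": 0.03, "turn": 0}, {"claw": 0, "x": 0, "y": 0, "z": 0.03, "turn": 0}, {"claw": 0, "x": 0, "y": 0, "z": 0.02, "turn": 0}, {"claw": 0, "x": 0, "y": 0, "z": 0.01, "turn": 0}, {"claw": 0, "x": 0, "y": 0, "z": 0, "turn": 0}, {"claw": 0, "x": 0, "y": 0, "z": 0, "turn": 0}]'

```text
time: 13.0
tool_pos: [0.5063, -0.3201, 0.036]
tcp_rot: [0.939, 2.996, -0.001]
wrist_force: [0.1, -0.4, 0.1]
width: 1.001
```

```bash
python3 plan.py .5043 -.323 .018 144.9 1
```

```text
t 13.0 p [ 0.5063 -0.3201  0.036 ] yaw 145.2 tilt 0.12 F [ 0.1 -0.4  0.1] w 1.001 q1,q6 [-35. -90.]
[-0.0, -0.0035, 0.018] 0.3
  -> [ 0.5043 -0.323   0.018 ] 144.9
```

Request:
jog_arm --plan '[{"claw": 0, "x": 0, "y": -0.003, "z": 0.01, "turn": 0.2}, {"claw": 0, "x": 0, "y": 0, "z": 0.007, "turn": 0}, {"claw": 0, "x": 0, "y": 0, "z": 0, "turn": 0}, {"claw": 0.5, "x": 0, "y": 0, "z": 0, "turn": 0}, {"claw": 1, "x": 0, "y": 0, "z": 0, "turn": 0}, {"claw": 1, "x": 0, "y": 0, "z": 0, "turn": 0}, {"claw": 1, "x": 0, "y": 0, "z": 0, "turn": 0}, {"claw": 1, "x": 0, "y": 0, "z": 0, "turn": 0}, {"claw": 1, "x": 0, "y": 0, "z": 0, "turn": 0}]' --newtons 90

```text
time: 14.12
tool_pos: [0.5039, -0.3225, 0.0182]
tcp_rot: [0.945, 2.995, -0.001]
wrist_force: [-0.0, -0.7, 3.0]
width: 0.205
```

```bash
python3 plan.py
```

```text
t 14.125 p [ 0.5039 -0.3225  0.0182] yaw 145.0 tilt 0.05 F [-0.  -0.7  3. ] w 0.205 q1,q6 [-35. -90.]
```

Request:
jog_arm --plan '[{"claw": 1, "x": 0, "y": 0, "z": -0.01, "turn": 0}, {"claw": 1, "x": 0, "y": 0, "z": -0.02, "turn": 0}, {"claw": 1, "x": 0, "y": 0, "z": -0.03, "turn": 0}, {"claw": 1, "x": 0, "y": 0, "z": -0.03, "turn": 0}, {"claw": 1, "x": 0, "y": 0, "z": -0.02, "turn": 0}, {"claw": 1, "x": 0, "y": 0, "z": -0.01, "turn": 0}, {"claw": 1, "x": 0, "y": 0, "z": 0, "turn": 0}, {"claw": 1, "x": 0, "y": 0, "z": 0, "turn": 0}]'

```text
time: 15.12
tool_pos: [0.5028, -0.3215, 0.1364]
tcp_rot: [-0.945, -2.994, -0.001]
wrist_force: [-0.6, -0.3, -3.2]
width: 0.199
```

```bash
python3 plan.py .5364 .0446 .13 102.6 10
```

```text
t 15.125 p [ 0.5028 -0.3215  0.1364] yaw 145.0 tilt 0.14 F [-0.6 -0.3 -3.2] w 0.199 q1,q6 [-35. -90.]
[0.018, 0.032, 0.001] 4.2
[0.021, 0.03, 0.001] 4.2
[0.023, 0.029, 0.001] 4.2
[0.025, 0.027, 0.001] 4.3
[0.027, 0.025, 0.0] 4.2
[0.028, 0.023, 0.001] 4.3
[0.03, 0.021, 0.0] 4.2
[0.032, 0.019, 0.001] 4.3
[0.033, 0.017, 0.0] 4.2
[0.0338, 0.0139, 0.0004] 4.3
  -> [0.5364 0.0446 0.13  ] 102.6
```

Request:
jog_arm --plan '[{"claw": 1, "x": 0.018, "y": 0.032, "z": 0, "turn": 4.2}, {"claw": 1, "x": 0.021, "y": 0.03, "z": 0, "turn": 4.2}, {"claw": 1, "x": 0.023, "y": 0.029, "z": 0, "turn": 4.2}, {"claw": 1, "x": 0.025, "y": 0.027, "z": 0, "turn": 4.3}, {"claw": 1, "x": 0.027, "y": 0.025, "z": 0, "turn": 4.2}, {"claw": 1, "x": 0.028, "y": 0.023, "z": 0, "turn": 4.3}, {"claw": 1, "x": 0.03, "y": 0.021, "z": 0, "turn": 4.2}, {"claw": 1, "x": 0.032, "y": 0.019, "z": 0, "turn": 4.3}, {"claw": 1, "x": 0.033, "y": 0.017, "z": 0, "turn": 4.2}, {"claw": 1, "x": 0.0338, "y": 0.0139, "z": 0.006, "turn": 4.3}]'

```text
time: 16.38
tool_pos: [0.5368, 0.0452, 0.1308]
tcp_rot: [-1.967, -2.448, 0.001]
wrist_force: [0.3, 0.0, -3.7]
width: 0.202
```

Request:
jog_arm --plan '[{"claw": 1, "x": 0, "y": 0, "z": 0.01, "turn": 0}, {"claw": 1, "x": 0, "y": 0, "z": 0.01, "turn": 0}, {"claw": 1, "x": 0, "y": 0, "z": 0, "turn": 0}, {"claw": 1, "x": 0, "y": 0, "z": 0, "turn": 0}]'

```text
time: 16.88
tool_pos: [0.5371, 0.0432, 0.1116]
tcp_rot: [-1.966, -2.45, 0.001]
wrist_force: [0.3, -0.2, -4.2]
width: 0.2
```

```bash
python3 plan.py .5364 .0446 .098 102.6 1
python3 - <<'E'
from h import *
im=bot.read_camera("top"); s=bot.read_camera("scene")
C=np.hstack([crop(im,205,180,80,80,5),crop(s,235,145,80,80,5)]);cv2.imwrite("pics/m5.png",C)
st=bot.read_state();p=np.array(st["tool_pos"]);R=cv2.Rodrigues(np.array(st["tcp_rot"]))[0]
for a in (.047,.049,.051):
  for z in (.0182,-.0318): # underside, hub top
    q=p+R@[a,0,z]; print(a,q.round(4),"scene",w2p("scene",[q]).round(1),"top",w2p("top",[q]).round(1))
print("bush under",w2p("scene",[p+R@[-.051,0,.0182-.022]]).round(1))
print("spigot scene",w2p("scene",[[.5257,.0924,.067]]).round(1))
E
```

```text
t 16.875 p [0.5371 0.0432 0.1116] yaw 102.5 tilt 0.02 F [ 0.3 -0.2 -4.2] w 0.2 q1,q6 [  2. -11.]
[0.0016, -0.0004, 0.0136] -0.1
  -> [0.5364 0.0447 0.098 ] 102.6
0.047 [0.5275 0.0893 0.094 ] scene [[297.1 179.3]] top [[236.  217.1]]
0.047 [0.5274 0.0893 0.144 ] scene [[298.7 167. ]] top [[235.1 214.8]]
0.049 [0.527  0.0912 0.094 ] scene [[297.8 179.3]] top [[235.3 217.3]]
0.049 [0.527  0.0912 0.144 ] scene [[299.4 167. ]] top [[234.4 214.9]]
0.051 [0.5266 0.0932 0.094 ] scene [[298.5 179.4]] top [[234.6 217.4]]
0.051 [0.5266 0.0932 0.144 ] scene [[300.2 167.1]] top [[233.7 215.1]]
bush under [[263.2 169.8]]
spigot scene [[297.5 185.4]]
```

View pics/m5.png

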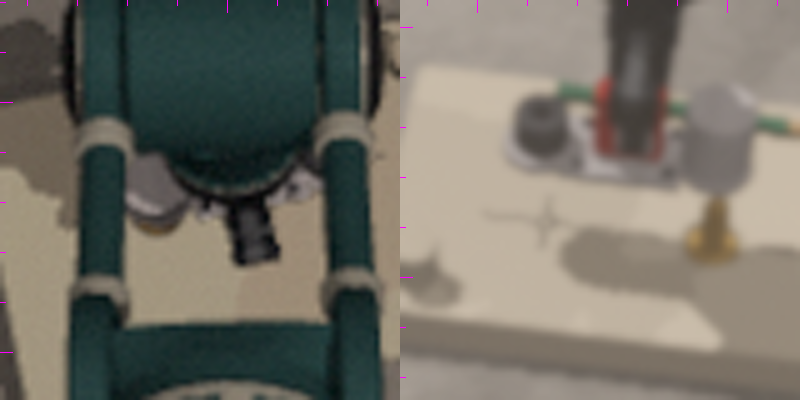

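The scene view shows the hub axis at about u=298.2 and the spigot at about 297.6. From this the hub sits about 4 mm short towards −y, so the hub offset is about 47.5 mm. I'll correct along tool x and lower.

Request:
jog_arm --plan '[{"claw": 1, "x": 0.0029, "y": -0.0003, "z": 0.005, "turn": -0.1}, {"claw": 1, "x": 0, "y": 0, "z": 0.008, "turn": 0}, {"claw": 1, "x": 0, "y": 0, "z": 0.008, "turn": 0}, {"claw": 1, "x": 0, "y": 0, "z": 0, "turn": 0}, {"claw": 1, "x": 0, "y": 0, "z": 0, "turn": 0}]'

```text
time: 17.6
tool_pos: [0.5363, 0.0468, 0.0906]
tcp_rot: [-1.963, -2.453, 0.0]
wrist_force: [0.4, -0.4, -3.9]
width: 0.201
```

```bash
python3 plan.py .5361 .0460 .080 102.6 1;python3 - <<'E'
from h import *
s=bot.read_camera("scene")
cv2.imwrite("pics/m6.png",crop(s,265,150,60,60,8))
st=bot.read_state();p=np.array(st["tool_pos"]);R=cv2.Rodrigues(np.array(st["tcp_rot"]))[0]
for a in (.045,.0475,.05): print(a,w2p("scene",[p+R@[a,0,.0182],p+R@[a,0,-.0318]]).round(1).tolist())
print(w2p("scene",[[.5257,.0924,z] for z in(.03,.05,.09,.14)]).round(1).tolist())
E
```

```text
t 17.6 p [0.5363 0.0468 0.0906] yaw 102.7 tilt 0.01 F [ 0.4 -0.4 -3.9] w 0.201 q1,q6 [  2. -10.]
[-0.0007, -0.0004, 0.0106] 0.1
  -> [0.5361 0.046  0.08  ] 102.6
0.045 [[297.0, 184.2], [298.6, 172.3]]
0.0475 [[297.9, 184.3], [299.5, 172.4]]
0.05 [[298.8, 184.4], [300.4, 172.5]]
[[296.4, 193.6], [297.0, 189.2], [298.2, 180.1], [299.9, 167.9]]
```

View pics/m6.png

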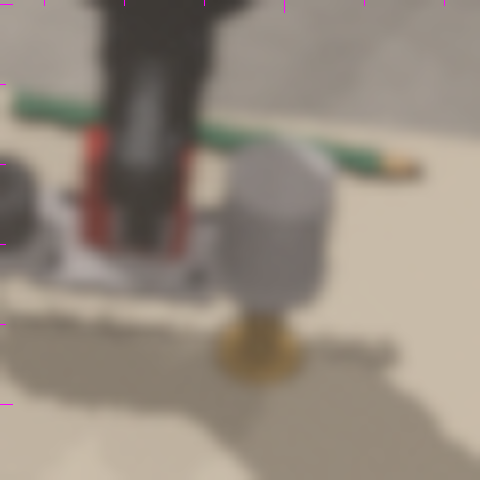

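Hub centre is at u≈298.6, against 298.8 expected for alignment (bias included), so it is within 1 mm. I'll lower it over the spigot gradually.

Request:
jog_arm --plan '[{"claw": 1, "x": 0, "y": 0, "z": 0.004, "turn": 0}, {"claw": 1, "x": 0, "y": 0, "z": 0.004, "turn": 0}, {"claw": 1, "x": 0, "y": 0, "z": 0.003, "turn": 0}, {"claw": 1, "x": 0, "y": 0, "z": 0.003, "turn": 0}, {"claw": 1, "x": 0, "y": 0, "z": 0, "turn": 0}]'

```text
time: 18.27
tool_pos: [0.5361, 0.0468, 0.0764]
tcp_rot: [-1.963, -2.453, 0.0]
wrist_force: [-0.1, 1.3, -3.6]
width: 0.199
```

Request:
jog_arm --plan '[{"claw": 1, "x": 0, "y": 0, "z": 0.004, "turn": 0}, {"claw": 1, "x": 0, "y": 0, "z": 0.004, "turn": 0}, {"claw": 1, "x": 0, "y": 0, "z": 0.004, "turn": 0}, {"claw": 1, "x": 0, "y": 0, "z": 0.004, "turn": 0}, {"claw": 1, "x": 0, "y": 0, "z": 0.004, "turn": 0}, {"claw": 1, "x": 0, "y": 0, "z": 0.003, "turn": 0}, {"claw": 1, "x": 0, "y": 0, "z": 0, "turn": 0}]'

```text
time: 19.15
tool_pos: [0.5362, 0.0468, 0.0535]
tcp_rot: [-1.963, -2.453, 0.0]
wrist_force: [-0.0, 0.2, -3.8]
width: 0.2
```

```bash
python3 plan.py .5361 .0460 .0482 102.6 1
```

```text
t 19.15 p [0.5362 0.0468 0.0535] yaw 102.7 tilt 0.02 F [-0.   0.2 -3.8] w 0.2 q1,q6 [  2. -10.]
[-0.0008, -0.0003, 0.0053] 0.1
  -> [0.5361 0.046  0.0482] 102.6
```

Request:
jog_arm --plan '[{"claw": 1, "x": 0, "y": 0, "z": 0.003, "turn": 0.1}, {"claw": 1, "x": 0, "y": 0, "z": 0.002, "turn": 0}, {"claw": 1, "x": 0, "y": 0, "z": 0.0005, "turn": 0}, {"claw": 1, "x": 0, "y": 0, "z": 0, "turn": 0}, {"claw": 1, "x": 0, "y": 0, "z": 0, "turn": 0}]'

```text
time: 19.77
tool_pos: [0.5363, 0.0468, 0.0483]
tcp_rot: [1.965, 2.451, 0.0]
wrist_force: [0.3, -1.2, -4.1]
width: 0.201
```

Request:
jog_arm --plan '[{"claw": 1, "x": 0, "y": 0, "z": 0.0005, "turn": 0}, {"claw": 1, "x": 0, "y": 0, "z": 0.0005, "turn": 0}, {"claw": 1, "x": 0, "y": 0, "z": 0, "turn": 0}, {"claw": 1, "x": 0, "y": 0, "z": 0, "turn": 0}]'

```text
time: 20.27
tool_pos: [0.5364, 0.0468, 0.0482]
tcp_rot: [1.965, 2.451, 0.0]
wrist_force: [-3.5, 0.4, 4.8]
width: 0.197
```

Request:
jog_arm --plan '[{"claw": 1, "x": 0, "y": 0, "z": 0.0007, "turn": 0}, {"claw": 1, "x": 0, "y": 0, "z": 0, "turn": 0}, {"claw": 1, "x": 0, "y": 0, "z": 0, "turn": 0}, {"claw": 1, "x": 0, "y": 0, "z": 0, "turn": 0}]'

```text
time: 20.78
tool_pos: [0.5364, 0.0468, 0.0482]
tcp_rot: [1.965, 2.451, -0.0]
wrist_force: [-5.9, 0.1, 9.7]
width: 0.198
```

```bash
python3 plan.py;python3 - <<'E'
from h import *
s=bot.read_camera("scene"); im=bot.read_camera("top")
cv2.imwrite("pics/m7.png",np.hstack([crop(s,240,155,70,60,6),crop(im,210,195,60,60,6)]))
st=bot.read_state();p=np.array(st["tool_pos"]);R=cv2.Rodrigues(np.array(st["tcp_rot"]))[0]
for a in (.0475,-.0525): q=p+R@[a,0,.0182]; print(a,q.round(4),w2p("scene",[q,q+[0,0,.05],q+[0,0,.02]]).round(1).tolist(),w2p("top",[q,q+[0,0,.02]]).round(1).tolist())
print("F",st["wrist_force"],"M",st["torque"])
E
```

```text
t 20.775 p [0.5364 0.0468 0.0482] yaw 102.6 tilt 0.0 F [-5.9  0.1  9.7] w 0.198 q1,q6 [  2. -10.]
0.0475 [0.5261 0.0932 0.03  ] [[296.6, 193.8], [298.1, 182.6], [297.2, 189.4]] [[235.7, 220.3], [235.4, 219.5]]
-0.0525 [ 0.5478 -0.0044  0.03  ] [[263.5, 189.7], [263.7, 178.4], [263.6, 185.3]] [[268.2, 213.4], [268.4, 212.5]]
F [-6.24658218 -0.40739123 10.29287893] M [-0.08626424  0.91326904 -0.07388199]
```

View pics/m7.png

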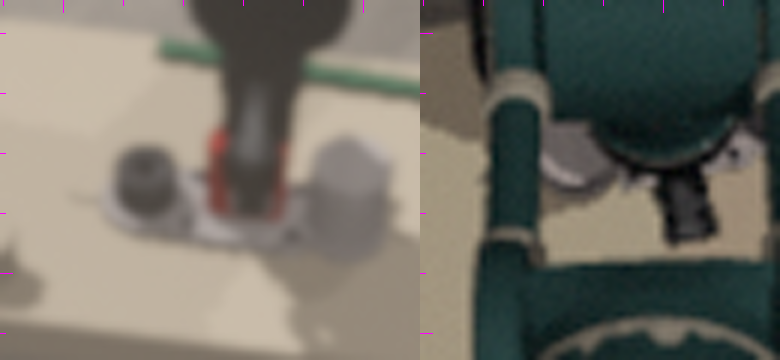

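The jig sits flush over the spigot: hub at scene (297.9,~183), bush at (264,~185), both matching the prediction. Contact is about 14 N (10.3 N plus the jig's weight). I'll add a small push and ease the side load.

Request:
jog_arm --plan '[{"claw": 1, "x": 0, "y": -0.0004, "z": 0.0003, "turn": 0}, {"claw": 1, "x": 0, "y": 0, "z": 0, "turn": 0}, {"claw": 1, "x": 0, "y": 0, "z": 0, "turn": 0}, {"claw": 1, "x": 0, "y": 0, "z": 0, "turn": 0}, {"claw": 1, "x": 0, "y": 0, "z": 0, "turn": 0}]'

```text
time: 21.5
tool_pos: [0.5364, 0.0468, 0.0482]
tcp_rot: [1.965, 2.451, 0.001]
wrist_force: [-5.8, -1.0, 11.7]
width: 0.202
```

```bash
python3 plan.py
```

```text
t 21.5 p [0.5364 0.0468 0.0482] yaw 102.6 tilt 0.04 F [-5.8 -1.  11.7] w 0.202 q1,q6 [  2. -10.]
```

Run:
```python
from workcell import bot
print(bot.finish_job()); s=bot.read_state(); print(s["time"],s["tool_pos"],s["wrist_force"],s["width"])
```

```text
the job is handed in; nothing more can be done
None
the job is handed in; nothing more can be done
```

I stood the brass plug (the one in the tray, not the blue or tiny brass look-alikes) in the tap hole and let go of it. Then I slid the jig's hub over its spigot, swung the bush over the pencilled cross, and pressed the jig down on the stone. The job was handed in at about 21.5 s of the 58 s allowed, with the jig still gripped; no verdict was reported.

**Plug:** after release, the top picture showed it upright, with its foot within about 0.2 px (under 1 mm) of the fitted hole centre.

**Jig position:** the underside worked out at 30 mm, level with the stone's face, with a tool tilt of 0.04°. The computed hub and bush positions are about 1 mm from the hole and the cross. They rest on my estimate of where the jig sits in the fingers (hub 47.5 mm from the tool axis), good to about 2 mm.

**Force and grip:** the last wrist reading was 11.7 N upward. Adding the jig's weight of about 4 N gives roughly 15–16 N on the stone, with the grip set to 90 N.

**Checks that disagreed or weren't made:**
- A side force of about 6 N along −x remained at the end, and a small shift did not relieve it.
- The scene camera read about 0.5–1 px off prediction throughout, so I allowed for it.
- In the last pictures the arm hid most of the jig from the top camera, so the final placing was checked only in the scene view and from the arm's own readings.
- I made no final measurement of the other plugs, stone core, pencil, square and other items. I saw no sign that any had moved.

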